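# Refit the speed knob on the whirler's controller

## Robot

A 6-joint arm with a two-finger parallel gripper is mounted at the origin on the work surface; the furniture and walls round the work are solid. World frame = base frame: x ahead of the robot, y to its left, z up, the work surface at z = 0. Lengths are in m, angles in degrees, forces in N, time in s.
With the tool pointing down it reaches from about 0.325 to 0.775 m from the base axis. Payload 5.5 kg.
Tool frame: the origin (TCP) lies at the centre of the arm's flange, where the gripper is bolted on; the fingertips stand 182 mm ahead of it and the grasp point (between the pads) lies 163 mm ahead of it; z points along the fingers, y is the line along which they close (so a half turn about z gives the same grasp; the last joint's range is limited). The gripper opens to 88 mm and grips with 3 to 60 N. Pads are 20 mm wide; open, the fingers measure 115 mm over their backs; the gripper's body (75 mm by 178 mm) begins 61 mm behind the grasp point.
Start: joints at [-3.249, 5.22, 70.514, -0, 104.267, -3.249], TCP at [0.6, -0, 0.405] pointing down, gripper open.
Joint ranges: [-164.24, 164.24], [-49.07, 125.15], [9.68, 141.18], [-86.29, 266.29], [3.28, 154.24], [-151.56, 151.56]. Speed limits (degrees/s): [147.25, 147.25, 172.46, 180, 180, 180].

## Interface

Orientations are given as [roll, pitch, yaw] about the fixed x, y, z axes, in that order (R = Rz(yaw) Ry(pitch) Rx(roll)).
In Python, from station import r gives the robot as it stands. The module is installed in compiled form; this text tells all that it offers. Calls block until the motion is done:
- r.reach(position, orientation): joint-space move of the TCP to a pose.
- r.servo_line(position, rotation=None, speed=0.15): straight line of the TCP; rotation=None keeps the orientation; speed is the mean speed in m/s.
- r.move_joints(angles): joint-space move.
- r.let_go() and r.grab(squeeze=None): open the fingers fully, or close them until they stop; squeeze is the grip in N (None keeps the last).
- r.wait(seconds).
- r.inverse_kinematics(position, orientation): joint angles nearest the present ones, or None.
- r.sense(): the state.
- r.snapshot(name): name is "scene" or "side" or "wrist"; returns a dict with "frame" (480x640x3 uint8, red, green, blue), "fx", "fy", "cx", "cy" (pixels), "dist_coeffs" ([k1, k2, p1, p2, k3] as OpenCV has them; the pictures are not rectified), "R" (3x3) and "t" (3): a world point X has camera coordinates R X + t. Camera axes: x right, y down, z forward; pixel columns grow to the right and rows downward; lengths in m; the calibration is good to about 2 mm. A picture is of the moment at which its call begins. There is no depth.
A pose or a line that the arm cannot do raises r.IKError and nothing moves.
- r.hand_in(): hands the job in; it is judged then, once.
The state is a dict: "clock": time; "joints": joint angles; "joint_vel": joint speeds; "joint_torque": joint torques, N m; "tcp_pos": TCP position; "orientation": TCP orientation; "contact_force": force on the tool from outside, world axes, zero at the start; "torque": the same for the moment, N m; "opening": finger opening in m; "gripper_force": force on a finger pad.
Only numpy, scipy, OpenCV 4.12 (cv2) and the standard library are available. Lean on these libraries where they do the work, as an engineer would, in place of code of your own. Each camera call takes 0.05 s, during which the arm holds its last target. There are 200 camera calls.

## Task

The speed knob has come off the blue controller box. First switch the controller off: turn its red isolator handle clockwise until it clicks over from the green dot to the red dot and stays there. Then pick up the black knob, turn it so that its flat (white pointer) matches the flat of the brass D-shaft, slide it fully onto the shaft, push knob and sprung shaft down to the stop, and finish while still holding the knob pressed down; leave the beaker, the screwdriver and the red bung where they are.

Things in the scene. Friction and masses are not known exactly. Their poses are not given: they have to be found in the camera images.
- controller: blue controller box, fixed, 110 mm (its x) x 200 mm (its y), flat aluminium top panel 75 mm above the bench; origin at the centre of its underside, z up. On the panel: D-shaft at local (0, -55 mm), isolator at local (0, +55 mm).
- isolator (a joint): red isolator handle, turns about the vertical; value in rad grows clockwise seen from above. 0 = on (handle's white line points at the green dot), 1.2 = off (points at the red dot). Its stops are at 0 and 1.2 and a sprung detent holds it at either: turning takes at most 0.1 N m, it springs back if let go before 0.6 and snaps on to 1.2 beyond.
- isolator_grip (a point): point on the isolator's axis at the height to grip, 31 mm above the panel. The handle is a red bar 46 mm long (along this point's x, white line towards +x), 12 mm wide (y), its top 38 mm and its foot 8 mm above the panel; below it a black disc of 40 mm diameter, 8 mm high. z up.
- shaft (a joint): how far the brass D-shaft is pushed down, m: 0 = up (at rest), 0.006 = at its stop. Spring: 5 N to start, 10 N at the stop.
- dial (a joint): turn of the D-shaft with its black dial disc (54 mm diameter, under 2 mm high, a white line on it on the side of the flat), rad, counter-clockwise from above, 0 = flat faces the box's -x side; stiff (0.06 N m), range -0.8 to 0.8.
- shaft_tip (a point): centre of the upper end of the brass D-shaft, 28 mm above the panel when up; z up. The shaft is 18 mm in diameter, upright, with one flat 4.5 mm from the axis on this point's -x side; the top 3 mm are tapered. This frame turns and sinks with the shaft.
- shaft_flat (a point): point in the middle of the shaft's flat, 4.5 mm from the axis, 10 mm below the tip.
- knob: loose black round knob, 42 mm diameter, 40 mm tall, 60 g, standing mouth down; origin at the centre of its underside, z up. D-socket in the underside: 20 mm deep, 20.4 mm diameter, flat 5.6 mm from the axis on the knob's -x side (1 mm of play, chamfered mouth). White pointer on top runs from the centre towards -x, over the flat. Grip round the upper half, at any yaw.
- knob_roof (a point): centre of the closed end of the knob's socket, 20 mm above its underside. It meets the shaft's tip when the knob is fully on.
- knob_flat (a point): point in the middle of the socket's flat, 5.6 mm from the knob's axis, 10 mm above its underside. It lies within about 1 mm of the middle of the shaft's flat when the knob is fully on.
- beaker: grey-white measuring beaker, 74 mm diameter, 93 mm tall, stands on the bench; bystander. Origin under its centre.
- screwdriver: red-handled screwdriver, 227 mm long (its y), 28 mm high, lies on the bench; bystander. Origin under its centre.
- bung: red rubber bung (stopper), 41 mm diameter, 32 mm tall, stands on the bench; bystander. Origin under its centre.

How it is judged:
By the outcome, as a careful person would: the job done as asked, in the order asked, and still so for the second after the job is handed in, while the arm keeps its last pose, push and grip.
It also fails if it takes over 58 s, if anything falls off the work surface, if the arm or the gripper's body presses on something with over 40 N, if the wrist force passes 120 N, or if a joint passes its speed limit or range.

## Working session

There is one attempt and no reset: what is moved stays moved. The work goes in short steps, each a Python script; the robot and the scene stay as the last script left them, time stands still between calls to the robot, and variables do not carry over. Pictures are saved under pics/ and viewed, at most 10 in all, crops included, and the job is handed in when it is done.

```bash
mkdir -p pics; cat > h.py <<'E'
import numpy as np, cv2
from station import r
def snap(n,f=None):
    s=r.snapshot(n)
    s['K']=np.array([[s['fx'],0,s['cx']],[0,s['fy'],s['cy']],[0,0,1.]]); s['d']=np.array(s['dist_coeffs'],float)
    s['R']=np.array(s['R']); s['t']=np.array(s['t'])
    if f: cv2.imwrite('pics/'+f,cv2.cvtColor(s['frame'],cv2.COLOR_RGB2BGR))
    return s
def ray(s,uv):
    p=cv2.undistortPoints(np.array(uv,float).reshape(-1,1,2),s['K'],s['d']).reshape(-1,2)
    d=np.c_[p,np.ones(len(p))]@s['R']; return -s['R'].T@s['t'],d
def plane(s,uv,z):
    c,d=ray(s,uv); return c+d*((z-c[2])/d[:,2])[:,None]
def proj(s,X):
    return cv2.projectPoints(np.array(X,float).reshape(-1,3),cv2.Rodrigues(s['R'])[0],s['t'],s['K'],s['d'])[0].reshape(-1,2)
E
python3 - <<'E'
from h import *
import pickle
for n in('scene','side','wrist'):
    s=snap(n,n+'0.png'); pickle.dump(s,open(n+'0.pkl','wb')); print(n,-s['R'].T@s['t'],s['R'][2])
print(r.sense())
a=[cv2.imread(f'pics/{n}0.png') for n in('scene','side')]
E
```

```text
scene [-0.15673233 -0.55027356  0.86211095] [ 0.55459951  0.49677336 -0.66755944]
side [ 0.05116484 -0.91409071  0.95713483] [ 0.31236818  0.68874085 -0.65426459]
wrist [0.59979198 0.0791745  0.3837048 ] [-0.00221381 -0.2843101  -0.95872982]
{'clock': 0.15, 'joints': array([-3.25056137e+00,  5.25351531e+00,  7.05644827e+01, -2.29195041e-04,
        1.04267733e+02, -3.24780540e+00]), 'joint_vel': array([ 0.08389075, -0.13104956, -0.05415373,  0.05170935,  0.16496732,
       -0.03841189]), 'joint_torque': array([ 1.35033202e-03, -4.47044814e+01, -4.06907630e+01,  6.99103042e-02,
        2.74600578e-02, -1.16549641e-04]), 'tcp_pos': array([ 6.00048879e-01, -2.50023005e-05,  4.03778385e-01]), 'orientation': array([-1.79914394e+02, -4.63518412e-03,  8.99971842e+01]), 'contact_force': array([-0.11946965, -0.24876755, -0.97415872]), 'torque': array([-0.03590949,  0.04799951, -0.02720233]), 'gripper_force': 0.0, 'opening': 0.0877546295565586}
```

View pics/scene0.png

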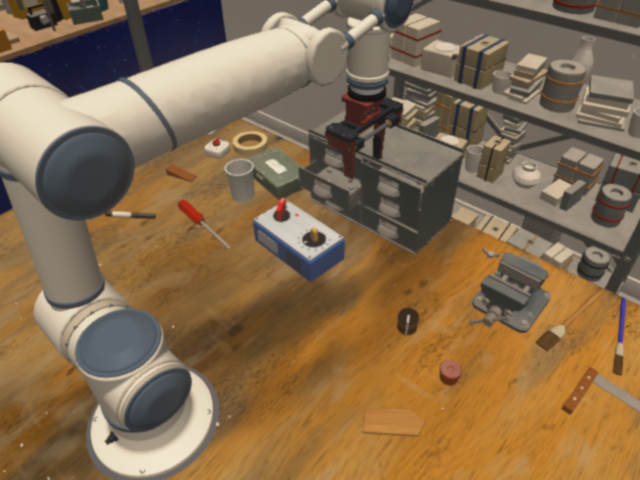

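View pics/wrist0.png

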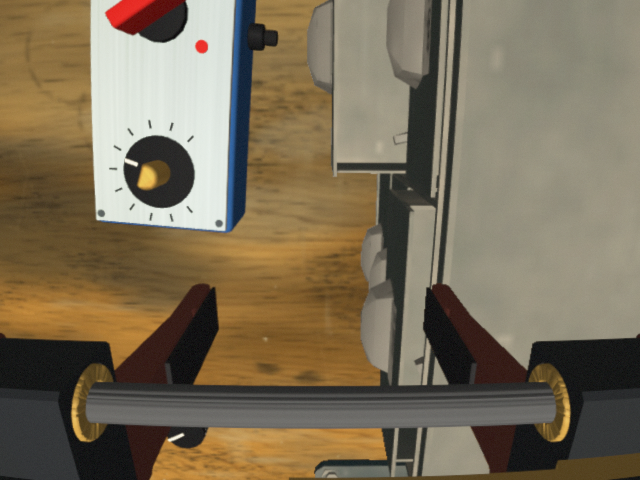

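The scene picture shows the box at about (298,238), the knob at (408,320), the bung at (450,373), the beaker at (240,180), the screwdriver at (205,220), and a cabinet with an open drawer beside the box. In the wrist picture the dial is at (160,172), the red dot at (202,46), the red handle at the top left, and the knob is hidden behind the left finger at (188,436).

View pics/side0.png

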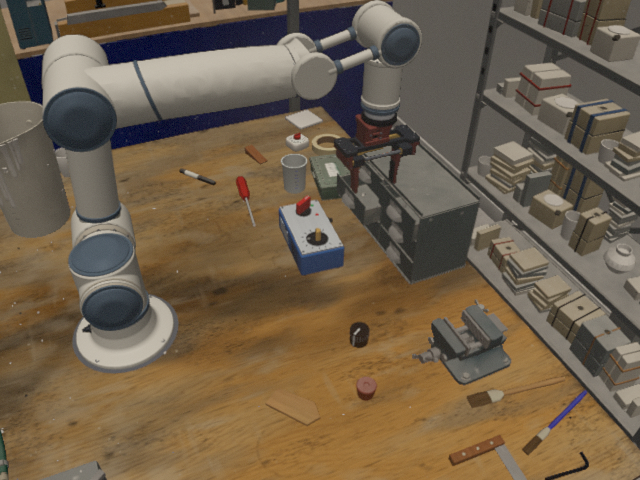

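```bash
python3 - <<'E'
from h import *
import pickle
w=pickle.load(open('wrist0.pkl','rb'));s=pickle.load(open('scene0.pkl','rb'))
print(plane(w,[[160,172]],.077),plane(w,[[202,46],[95,215],[237,225]],.075))
print(plane(s,[[408,312]],.04),plane(s,[[450,366]],.032),plane(s,[[241,165]],.093))
for z in(.1,.15,.2,.25): print(z,plane(s,[[312,128],[360,152],[420,178],[462,150]],z).round(3).tolist(), plane(w,[[440,240],[335,165]],z).round(3).tolist())
E
```

```text
[[0.48130317 0.04027299 0.077     ]] [[ 5.17594102e-01  1.26912103e-01  7.50000000e-02]
 [ 4.25229639e-01  7.66911240e-03  7.50000000e-02]
 [ 5.35994179e-01 -5.35734610e-04  7.50000000e-02]]
[[ 0.46473861 -0.22494898  0.04      ]] [[ 0.41328428 -0.35308     0.032     ]] [[0.55637461 0.35663312 0.093     ]]
0.1 [[0.802, 0.329, 0.1], [0.79, 0.15, 0.1], [0.792, -0.034, 0.1], [0.968, -0.05, 0.1]] [[0.683, -0.005, 0.1], [0.609, 0.047, 0.1]]
0.15 [[0.739, 0.271, 0.15], [0.728, 0.104, 0.15], [0.73, -0.068, 0.15], [0.894, -0.083, 0.15]] [[0.669, 0.01, 0.15], [0.607, 0.053, 0.15]]
0.2 [[0.676, 0.214, 0.2], [0.666, 0.058, 0.2], [0.667, -0.102, 0.2], [0.82, -0.116, 0.2]] [[0.654, 0.025, 0.2], [0.606, 0.058, 0.2]]
0.25 [[0.613, 0.156, 0.25], [0.604, 0.012, 0.25], [0.605, -0.136, 0.25], [0.747, -0.149, 0.25]] [[0.639, 0.04, 0.25], [0.604, 0.064, 0.25]]
```

The side picture confirms this layout: knob at (360,334) with its white pointer towards the lower left, bung at (367,388), and clear bench around both. Next I take closer wrist views.

```bash
python3 - <<'E'
from h import *
import pickle
o=r.sense()['orientation']; o=[180,0,90]
r.reach([.465,-.30,.40],o); r.wait(.3)
pickle.dump(snap('wrist','w1.png'),open('w1.pkl','wb'))
r.reach([.485,.03,.44],o); r.wait(.3)
pickle.dump(snap('wrist','w2.png'),open('w2.pkl','wb'))
print(r.sense()['clock'],r.sense()['joints'])
E
```

```text
3.3583 [-5.38539650e-01 -1.16975765e+01  8.32136310e+01 -2.72231582e-03
  1.08497311e+02 -4.78707952e-01]
```

View pics/w1.png

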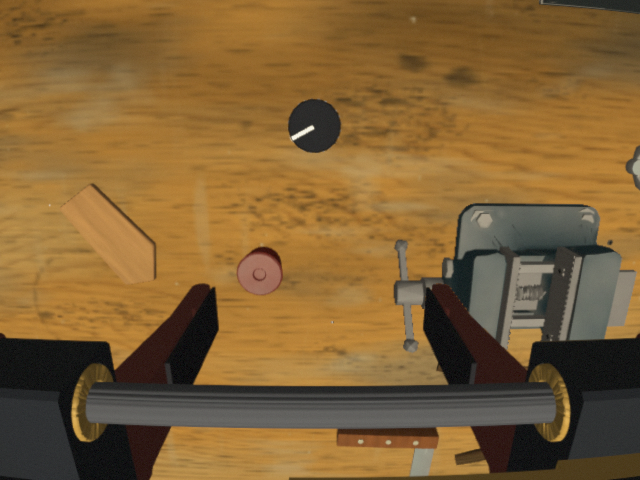

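View pics/w2.png

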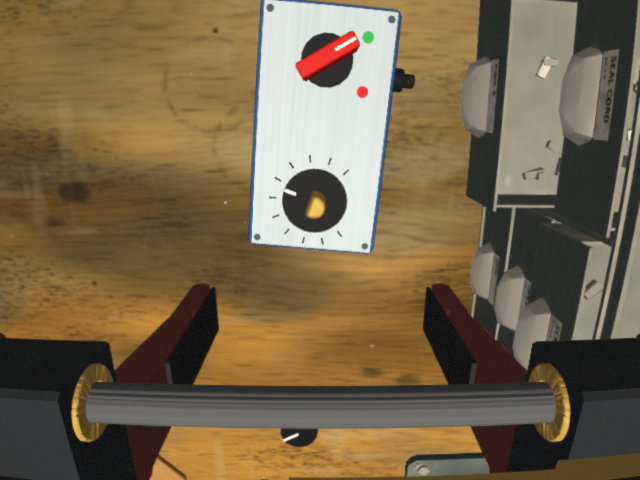

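In w1 the knob top is at about (315,125) with its pointer running to (292,138), and the bung is at (260,272). In w2 the red handle runs from (298,73) to its white end at (357,38), with the green dot at (368,37) and the red dot at (362,92). The dial is at (314,200) with its line at (289,192), and the panel screws are at (270,6), (393,17), (364,246) and (257,237).

```bash
cat > seg.py <<'E'
from h import *
def big(m,c,rad=45):
    k=np.zeros(m.shape,np.uint8); cv2.circle(k,tuple(int(v) for v in c),rad,1,-1)
    m=m.astype(np.uint8)*k
    n,l,st,ce=cv2.connectedComponentsWithStats(m); i=1+np.argmax(st[1:,4])
    return (l==i).astype(np.uint8)
def con(m): return max(cv2.findContours(m,0,1)[0],key=len).reshape(-1,2).astype(float)
def circ(s,m,z):
    P=plane(s,con(cv2.morphologyEx(m,3,np.ones((9,9)))),z)[:,:2].astype(np.float32)
    (c,a,_)=cv2.fitEllipse(P); return np.array(c),a
def cen(s,m,z): 
    v,u=np.nonzero(m); return plane(s,np.c_[u,v],z).mean(0)[:2]
def axis(s,m,z):
    v,u=np.nonzero(m); P=plane(s,np.c_[u,v],z)[:,:2]; w,V=np.linalg.eigh(np.cov(P.T)); return P.mean(0),V[:,1]
def ch(s):
    f=s['frame'].astype(int); return f.max(2),f.min(2),f
E
python3 - <<'E'
from seg import *
import pickle
deg=lambda v:np.degrees(np.arctan2(v[1],v[0]))
a=pickle.load(open('w1.pkl','rb')); mx,mn,f=ch(a)
k,ax=circ(a,big(mx<70,(315,125)),.04); pm,pd=axis(a,big(mn>140,(305,131),25),.04)
if pd@(pm-k)<0: pd=-pd
print('knob',k,ax,'pointer',deg(pd),deg(pm-k),pm)
print('bung',cen(a,big((f[...,0]>f[...,1]+40)&(f[...,2]>60),(260,272),30),.02))
b=pickle.load(open('w2.pkl','rb')); mx,mn,f=ch(b)
m=big(mx<80,(314,200),38)
d,ax=circ(b,m,.0765); lm,ld=axis(b,big(mn>130,(289,192),9),.077)
if ld@(lm-d)<0: ld=-ld
print('dial',d,ax,'line',deg(ld),deg(lm-d),lm)
sat=(f[...,0]>120)&(f[...,1]<80)
hm=big(sat,(327,57),37); u=con(hm)
print('handle rect',cv2.minAreaRect(plane(b,u,.113)[:,:2].astype(np.float32)))
w=big(mn>140,(347,45),11); print('wl',cen(b,w,.113),deg(axis(b,w,.113)[1]))
g=cen(b,big((f[...,1]>f[...,0]+40),(368,37),12),.075); rd=cen(b,big(sat,(362,92),12),.075); print('g,r',g,rd)
print('isol disc',circ(b,big((mx<80)|sat|((mn>120)&(hm>0)),(327,60),30),.083))
sc=[cen(b,big(mx<130,c,7),.075) for c in((270,7),(393,18),(364,246),(257,237))]
print('screws',sc, 'c',np.mean(sc,0),'yaw',deg(sc[0]-sc[3])-90,deg(sc[1]-sc[2])-90,deg(sc[1]-sc[0]))
E
```

```text
knob [ 0.46009949 -0.22776155] (0.0393390879034996, 0.04001682251691818) pointer -152.41850008098837 -150.7813944190863 [ 0.45081297 -0.23295557]
bung [ 0.40837886 -0.35920383]
dial [0.47946703 0.04036375] (0.05121637135744095, 0.05150117725133896) line 163.04511240132615 159.36364452864237 [0.45700156 0.04882424]
handle rect ((0.48933908343315125, 0.14935986697673798), (0.04470906779170036, 0.01219577994197607), 28.743471145629883)
wl [0.50199765 0.15681638] -150.42021972914424
g,r [0.52087258 0.16738186] [0.51722311 0.12687402]
isol disc (array([0.48656631, 0.15470637]), (0.023353900760412216, 0.044775646179914474))
screws [array([0.44663765, 0.18894311]), array([0.53850215, 0.18050792]), array([0.52207059, 0.00103508]), array([0.43060049, 0.00940694])] c [0.48445272 0.09497326] yaw -5.104430490601359 -5.231108344509806 -5.246306149008437
```

```bash
python3 - <<'E'
from h import *
import pickle
p=np.array([.4893,.1496]); G=.163
def st(): s=r.sense(); print(round(s['clock'],2),s['tcp_pos'].round(4),s['orientation'].round(1),s['contact_force'].round(1),s['torque'].round(2),round(s['opening'],4),s['gripper_force'],s['joints'][5].round(1))
a0=209.3
r.reach([*p,.20+G],[180,0,a0]); r.servo_line([*p,.108+G],speed=.1); st()
r.grab(20); st()
for d in(20,40,55,67.5):
    r.reach([*p,.108+G],[180,0,a0-d]); st()
r.wait(.2); st()
r.let_go(); r.servo_line([*p,.22+G],speed=.15)
r.reach([.485,.03,.44],[180,0,90]); r.wait(.3)
pickle.dump(snap('wrist','w3.png'),open('w3.pkl','wb')); st()
cv2.imwrite('pics/w3c.png',cv2.resize(cv2.imread('pics/w3.png')[:260,230:430],None,fx=2.3,fy=2.3))
E
```

```text
6.04 [0.4895 0.1497 0.2719] [-1.800e+02  1.000e-01 -1.507e+02] [0.1 0.6 0.5] [ 0.12  0.01 -0.05] 0.0879 0.0 -106.1
7.19 [0.4896 0.149  0.271 ] [-179.9    0.  -150.7] [ 3.  -5.7 -0.4] [-0.58 -0.45  0.  ] 0.0121 20.002000629901886 -106.1
7.62 [0.4896 0.149  0.271 ] [-179.9    0.  -170.8] [ 3.1 -4.8 -1.3] [-0.62 -0.47  0.  ] 0.0121 20.000883042812347 -86.1
8.04 [0.4896 0.149  0.271 ] [-1.799e+02  1.000e-01  1.692e+02] [ 2.8 -4.  -0.9] [-0.61 -0.49  0.  ] 0.0119 19.999817311763763 -66.1
8.4 [0.4896 0.149  0.271 ] [-1.799e+02  1.000e-01  1.543e+02] [ 3.5 -4.3  0.1] [-0.76 -0.52 -0.06] 0.0118 20.001501739025116 -51.2
8.72 [0.4896 0.149  0.271 ] [-1.800e+02  1.000e-01  1.418e+02] [ 2.7 -4.5 -0.8] [-0.78 -0.48 -0.15] 0.012 20.002980530261993 -38.7
8.93 [0.4896 0.149  0.271 ] [-1.800e+02  1.000e-01  1.419e+02] [ 3.1 -4.4 -1.1] [-0.79 -0.49 -0.13] 0.0124 20.002899169921875 -38.7
12.08 [0.4851 0.0306 0.4395] [-180.    -0.    90.1] [-0.2 -0.4 -0.5] [-0.01  0.   -0.01] 0.0876 0.0 -0.5
```

View pics/w3c.png

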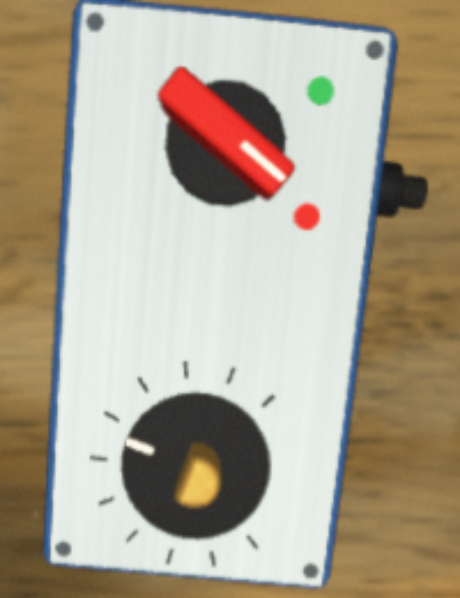

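The crop shows the isolator line pointing at the red dot (handle end at about (280,185), red dot at (306,216)), so it clicked over. The dial line is at (140,447), left of centre (196,465). Next I take closer looks to refine the shaft and knob angles.

```bash
python3 - <<'E'
from seg import *
deg=lambda v:np.degrees(np.arctan2(v[1],v[0]))
for nm,p,z,g,R,rl in(('dial',[.4795,.0403],.0765,[.48,0,.34],52,.027),('knob',[.4601,-.2278],.04,[.46,-.268,.30],55,.021)):
    r.reach(g,[180,0,90]); r.wait(.3)
    s=snap('wrist',nm+'1.png'); mx,mn,f=ch(s); c=proj(s,[*p,z])[0]
    rad=int(np.linalg.norm(proj(s,[p[0]+rl,p[1],z])[0]-c))
    m=big((mx<80)&(f[...,0]<f[...,2]+25),c,rad+12) 
    k,ax=circ(s,m,z)
    mm=(mn>130).astype(np.uint8); kk=cv2.circle(np.zeros_like(mm),tuple(int(v) for v in proj(s,[*k,z])[0]),rad-1,1,-1)
    lm,ld=axis(s,big((mm*kk)>0,c,rad),z)
    if ld@(lm-k)<0: ld=-ld
    print(nm,c,rad,k,ax,'axis',deg(ld),'pos',deg(lm-k),lm,r.sense()['clock'])
    x,y=c.astype(int); cv2.imwrite(f'pics/{nm}c.png',cv2.resize(cv2.imread(f'pics/{nm}1.png')[max(0,y-70):y+70,x-70:x+70],(400,400)))
cv2.imwrite('pics/both.png',np.hstack([cv2.imread('pics/dialc.png'),cv2.imread('pics/knobc.png')]))
E
```

```text
dial [318.22350486 184.77753547] 46 [0.47957531 0.04025359] (0.051903679966926575, 0.05220302939414978) axis 158.4665367261366 pos 159.12501719492116 [0.4595342  0.04789652] 12.9333
knob [320.38692069 187.28086003] 36 [ 0.46011409 -0.22679625] (0.039465002715587616, 0.04156915098428726) axis -151.46586020993524 pos -145.71877503129113 [ 0.4510652  -0.23296464] 14.3417
```

View pics/both.png

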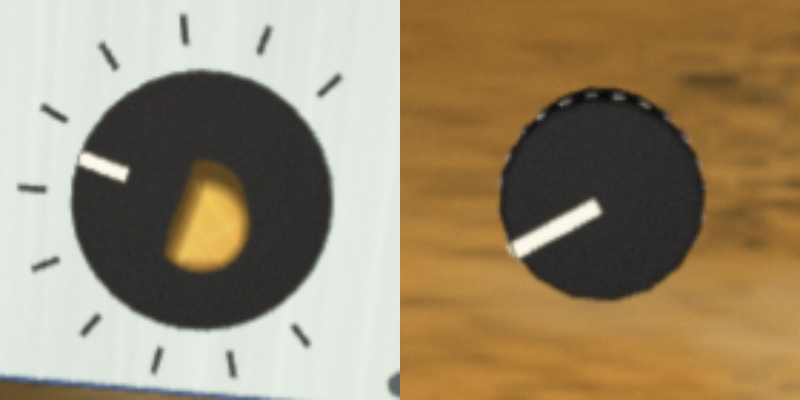

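Left panel: the dial line and the brass flat agree, both at about 159° world. Right panel: the knob pointer is at about -151.5°, with a rim visible on the +y side, so the true centre is y ≈ -0.228. The knob therefore needs a turn of about -49.8°.

```bash
cat >> h.py <<'E'
def st(): 
    s=r.sense(); print(round(s['clock'],2),s['tcp_pos'].round(4),'bot',(s['tcp_pos'][2]-.193).round(4),s['orientation'].round(1),s['contact_force'].round(1),s['torque'].round(2),round(s['opening'],4),s['gripper_force'].round(1) if s['gripper_force'] else 0); return s
E
python3 - <<'E'
from h import *
k=[.4601,-.2278]; S=[.4798,.0399]; B=.193
r.reach([*k,.10+B],[180,0,115]); r.servo_line([*k,B],speed=.1); st()
r.grab(40); st()
r.servo_line([*k,.10+B],speed=.15)
r.reach([*S,.17+B],[180,0,65.2]); r.servo_line([*S,.113+B],speed=.1); r.wait(.2)
st()
for z in np.arange(.109,.0835,-.003):
    r.servo_line([*S,z+B],speed=.03); s=st()
    if abs(s['contact_force'][2])>9 or np.hypot(*s['contact_force'][:2])>15: print('stop');break
snap('side','s4.png')
E
```

```text
15.93 [ 0.4604 -0.228   0.1939] bot 0.0009 [1.80e+02 1.00e-01 1.15e+02] [-0.2  0.  -0.5] [ 0.   -0.07 -0.  ] 0.0876 0Traceback (most recent call last):
  File "<stdin>", line 4, in <module>
  File "h.py", line 17, in st
    s=r.sense(); print(round(s['clock'],2),s['tcp_pos'].round(4),'bot',(s['tcp_pos'][2]-.193).round(4),s['orientation'].round(1),s['contact_force'].round(1),s['torque'].round(2),round(s['opening'],4),s['gripper_force'].round(1) if s['gripper_force'] else 0); return s
                                                                                                                                                                                                        ^^^^^^^^^^^^^^^^^^^^^^^^
AttributeError: 'float' object has no attribute 'round'
```

```bash
sed -i "s/s\['gripper_force'\].round(1) if s\['gripper_force'\] else 0/round(float(s['gripper_force']),1)/" h.py
python3 - <<'E'
from h import *
k=[.4601,-.2278]; S=[.4798,.0399]; B=.193
st()
r.servo_line([*k,.10+B],speed=.15)
r.reach([*S,.17+B],[180,0,65.2]); r.servo_line([*S,.113+B],speed=.1); r.wait(.2)
st()
for z in np.arange(.109,.0835,-.003):
    r.servo_line([*S,z+B],speed=.03); s=st()
    if abs(s['contact_force'][2])>9 or np.hypot(*s['contact_force'][:2])>15: print('stop');break
snap('side','s4.png')
E
```

```text
16.72 [ 0.4601 -0.2278  0.193 ] bot 0.0 [-180.   -0.  115.] [-0.4  0.4  1.1] [ 0.03 -0.03  0.04] 0.0411 40.0
19.72 [0.48   0.0399 0.307 ] bot 0.114 [179.9  -0.   65.2] [ 0.5 -0.3 -1.1] [-0.03  0.05  0.04] 0.0415 40.0
20.0 [0.4797 0.0399 0.3017] bot 0.1087 [-180.     0.    65.2] [-0.5  0.7 -0.3] [0.03 0.   0.06] 0.0414 40.0
20.25 [0.4797 0.0399 0.2987] bot 0.1057 [-180.     0.    65.2] [ 0.1 -0.8  0.2] [ 0.01  0.1  -0.05] 0.0417 40.0
20.5 [0.4797 0.0399 0.2957] bot 0.1027 [-180.     0.    65.2] [ 1.2  0.1 -1.5] [ 0.    0.02 -0.02] 0.0416 40.0
20.75 [0.4798 0.0399 0.2927] bot 0.0997 [-180.     0.    65.2] [ 0.   0.5 -0.2] [0.   0.05 0.04] 0.0412 40.0
21.0 [0.4797 0.0399 0.2897] bot 0.0967 [-180.     0.    65.2] [-0.3  0.   0.4] [0.01 0.04 0.01] 0.0415 40.0
21.25 [0.4797 0.0399 0.2867] bot 0.0937 [-180.     0.    65.2] [-0.1 -0.1 -0.1] [-0.01  0.01  0.01] 0.0411 40.0
21.5 [0.4797 0.0399 0.2837] bot 0.0907 [-180.     0.    65.2] [-0.9  0.4 -0.5] [-0.01  0.04 -0.02] 0.0413 40.0
21.75 [0.4797 0.0399 0.2807] bot 0.0877 [-180.     0.    65.2] [-0.5 -0.6 -1.1] [-0.01  0.06 -0.05] 0.041 40.0
22.0 [0.4797 0.0399 0.2777] bot 0.0847 [-180.     0.    65.2] [-0.3 -0.5 -0.2] [0.   0.04 0.03] 0.0413 40.0
```

It slid on with no contact force. Now I press to the stop.

```bash
python3 - <<'E'
from h import *
S=[.4798,.0399]; B=.193
for z in np.arange(.083,.068,-.001):
    r.servo_line([*S,z+B],speed=.02); r.wait(.1); s=st()
    if s['contact_force'][2]>17: print('stop');break
r.wait(.5); st()
a=snap('side'); b=snap('scene')
def crop(s):
    x,y=proj(s,[*S,.1])[0].astype(int); return cv2.resize(s['frame'][y-60:y+60,x-60:x+60,::-1],(400,400))
cv2.imwrite('pics/end.png',np.hstack([crop(a),crop(b)]))
E
```

```text
22.4 [0.4798 0.0399 0.276 ] bot 0.083 [-180.     0.    65.2] [-0.1 -0.8  0.3] [-0.02  0.01  0.03] 0.041 40.0
22.75 [0.4798 0.0399 0.2755] bot 0.0825 [180.   -0.   65.2] [-1.4 -0.5  4.3] [-0.04  0.29 -0.02] 0.0414 40.0
23.1 [0.4798 0.0399 0.2743] bot 0.0813 [180.   -0.   65.2] [-0.9  0.1  6.1] [0.02 0.38 0.  ] 0.0415 40.0
23.45 [0.4798 0.0399 0.2734] bot 0.0804 [180.   -0.   65.2] [-2.4  0.4  5.8] [-0.02  0.37 -0.01] 0.0413 40.0
23.8 [0.4798 0.0399 0.2726] bot 0.0796 [180.   -0.   65.2] [-2.2  0.6  6.1] [-0.    0.52 -0.03] 0.0415 40.0
24.15 [0.4798 0.0399 0.2717] bot 0.0787 [180.   -0.   65.2] [-2.5 -0.2  6.1] [ 0.03  0.54 -0.01] 0.0412 40.0
24.5 [0.4798 0.0399 0.2709] bot 0.0779 [180.   -0.   65.2] [-3.7  0.2  7.3] [ 0.01  0.62 -0.02] 0.0416 40.0
24.85 [0.4798 0.0399 0.27  ] bot 0.077 [180.   -0.   65.2] [-3.7  0.   7.9] [-0.01  0.66 -0.01] 0.0411 40.0
25.2 [0.4798 0.0399 0.2698] bot 0.0768 [179.9  -0.   65.2] [-4.7  0.6 11.5] [0.   0.94 0.02] 0.0412 40.0
25.55 [0.4798 0.0399 0.2697] bot 0.0767 [ 1.799e+02 -1.000e-01  6.520e+01] [-8.3  0.2 15.9] [-0.09  1.25 -0.01] 0.0415 40.0
25.9 [0.4798 0.04   0.2696] bot 0.0766 [ 1.799e+02 -1.000e-01  6.520e+01] [-9.8 -0.6 19.8] [-0.08  1.65 -0.  ] 0.0413 40.0
stop
26.4 [0.4798 0.0399 0.2696] bot 0.0766 [ 1.799e+02 -1.000e-01  6.520e+01] [-9.9  0.8 21.4] [-0.07  1.57  0.01] 0.0416 40.0
```

View pics/end.png

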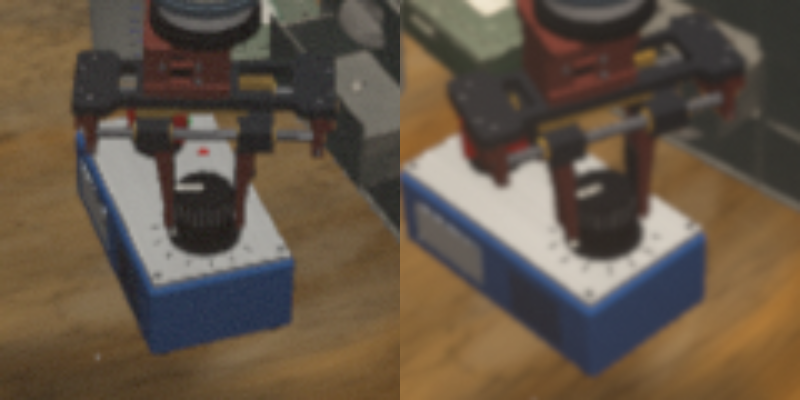

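Both views show the knob (about (205,210) left, (605,215) right) sitting down on the dial between the fingers. Spring contact began with the underside at 83 mm and the hard stop came at about 77 mm, which is the full 6 mm stroke. It is now holding at about 21 N.

```bash
python3 -c "
from h import *
print(r.hand_in())"
```

```text
the job is handed in; nothing more can be done
None
```

I handed the job in at about 26 s: the isolator is on the red dot, and the knob is fully on the D-shaft and held at its stop with about 21 N; I never touched the beaker, screwdriver or bung.

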